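Empty the parcel drop-box

TASK

Collect the parcel from the blue drop-box: turn the red latch knob on its sloping face a quarter turn clockwise, slide the clear hatch fully open to the left by its knob, then lift the cardboard parcel out and set it down gently, upright, in the blue tray (do not drop it). Leave the hatch open and do not disturb the other things on the table.

Things in the scene. Friction and masses are not known exactly. Their poses are not given: they have to be found in the camera images.
- drop_box: Blue drop-box, fixed, 240 deep (x), 420 wide (y); origin: centre of underside, z up. Its face looks to the robot (-x) and slopes at 35 degrees from horizontal, from height 100 at x=-120 to 254 at x=100: outward normal (-0.574, 0, 0.819) in the box's frame. The face's right half (y -200 to 0) is a clear hatch, the left half closed sheet. Floor and walls 8 thick; rear wall 254 high.
- hatch_center (a point): middle of the clear hatch in its aluminium frame, 247 up the slope (point x) by 200 wide (point y) by 8 thick (point z = the face's outward normal). It rides with the hatch. Slid away, it bares an opening in the face spanning x -95 to 75, y -200 to -5 in the drop-box's frame, with nothing inside but the parcel.
- latch (a joint): angle of the latch knob in rad: 0 = latched (bar up the slope), growing as it turns clockwise seen from outside the face, hard stop at 1.571. Its cam tongue holds the hatch shut until about 1.2 rad. It takes about 0.06 Nm and stays where it is left. It may start up to 0.2 rad off 0, still latched.
- hatch (a joint): how far the hatch has slid open, in m: 0 = shut, 0.195 = fully open against its stop. It slides level along the face towards the drop-box's +y (left as seen from the robot); takes about 2 N and stays where it is left.
- knob_grip (a point): grip point of the red latch knob, on its axis, 34 above the hatch's outer surface. The knob is a bar 64 long and 16 thick, standing 12 to 50 above the hatch over a dark disc 44 across and 9 high. Site axes: z along the face's outward normal, x along the bar, y across it (grip across y). It rides with the hatch; latched and shut it is at (30, -100, 259) in the drop-box's frame.
- parcel_center (a point): centre (half-way up) of the cardboard parcel, 75 (its x) by 55 (its y) by 100 high (z), about 0.25 to 0.5 kg, standing upright on the drop-box's floor behind the hatch. Grip it across its 55 mm width (y).
- blue_tray: the empty blue tray, fixed, 160 x 160 outside, walls 5 thick and 35 high, floor 5 thick; origin at the centre of its underside. It swaps places with the grey tray.
- grey_tray: the same tray in grey, fixed, holding a yellow box; origin at the centre of its underside. Not the target.
- mailer_center (a point): centre of a bystander: yellow box 100 x 75 x 45 high lying in the grey tray
- tape_center (a point): bystander: black tape dispenser 150 x 60, 104 high; this point is 45 above the table
- scanner_center (a point): bystander: hand scanner lying on the table, 175 x 65, 50 high; this point is 25 above the table

How it is judged:
By the outcome, as a careful person would: the job done as asked, in the order asked, and still so for the second after the job is handed in, with the robot touching nothing.
It also fails if it takes over 64 s, if anything falls off the work surface, if the arm or the gripper's body presses on something with over 40 N, if the wrist force passes 120 N, or if a joint passes its speed limit or range.

ROBOT

A 6-joint arm with a two-finger parallel gripper is mounted at the origin on the work surface. World frame = base frame: x ahead of the robot, y to its left, z up, the work surface at z = 0. Lengths are in m, angles in rad, forces in N, time in s.
With the tool pointing down it reaches from about 0.3 to 0.875 m from the base axis. Payload 6.4 kg.
Tool frame: the origin (TCP) lies on the centre line of the jaws, within the pads' length; the fingertips stand ctrl.tip_extent ahead of it and the grasp point (between the pads) lies 8 mm behind it (ctrl.tip_extent is the distance from the TCP to the fingertips, in m); z points along the fingers, y is the line along which they close (so a half turn about z gives the same grasp; the last joint's range is limited). The gripper opens to 85 mm and grips with 20 to 120 N. Pads are 22 mm wide; open, the fingers measure 114 mm over their backs; the gripper's body (76 mm by 85 mm) begins 54 mm behind the grasp point. The pads swing forward as they close: fully open they stand 13 mm farther back than shut.
Start: joints at [1.107, 0.181, 1.607, -0, 1.354, -0.206], TCP at [0.147, 0.556, 0.242] pointing down, gripper open.
Joint ranges: [-2.99, 2.99], [-0.89, 2.07], [0.3, 2.58], [-1.14, 4.28], [0, 2.63], [-3.12, 3.12]. Speed limits (rad/s): [2.57, 2.57, 3.01, 3.14, 3.14, 3.14].

INTERFACE

Orientations are given as a unit quaternion [w, x, y, z].
In Python, from bench import ctrl gives the robot as it stands.
- The arm moves only by the shell command python3 -m handwheel 'ROWS'. ROWS is JSON, a list of rows, each a list of 7 numbers: the turn, a rotation vector about the tool's x, y, z as a fraction of full scale, then the shift along the tool's x, y, z as a fraction of full scale, then the opening, from 0 (shut) to 1 (fully open). In form: [[rx, ry, rz, x, y, z, jaw], ...]. A call has exactly 8 rows; each row shifts and turns the commanded pose from where the row before left it, along the tool's axes as they then stand; what a row does not reach is not made up. Full scale, the value 1, is 300 mm for a shift and pi rad for a turn. A row lasts 1/10 s, in which the tool goes at most 50 mm and 8.59 degrees, less where a joint would pass 70% of its speed; a pose out of reach is approached as far as the arm can. A call with a number of a shift or a turn outside -1 to 1 is refused whole. A call with a gripper value outside its range is refused whole. The fingers move at their own pace and stop on an object; the grip force is fixed at half the most. Time passes only in rows, so rows that do not move let the fingers close, or fill a call up. It gives the time, the measured TCP pose, the force, the opening and the grip force at its end, in the units of the state.
- ctrl.get_obs(): the state, without advancing time (a new reading comes with each control period).
- ctrl.camera(name): name is "scene" or "top" or "wrist"; returns the picture (480x640x3 uint8, blue, green, red); there is no depth.
- ctrl.camera_model(name): a dict with "camera_matrix" (3x3 intrinsics, pixels), "cam_to_world" (4x4, takes a point from camera to world coordinates). Camera axes: x right, y up, looking along -z (the intrinsics and any distortion apply to the point x, -y, -z); pixel columns grow to the right and rows downward; lengths in m; the calibration is good to about 2 mm. A picture is of the moment at which its call begins: read the wrist's pose just before it. camera_model takes no time and is no camera call; for the wrist camera it gives the pose at the moment of the call.
- ctrl.hand_in(): hands the job in; it is judged then, once.
The state is a dict: "time_s": time; "q": joint angles; "dq": joint speeds; "joint_efforts": joint torques, N m; "eef_pos": TCP position; "eef_rot": TCP orientation; "wrist_force": force on the tool from outside, world axes, zero at the start; "torque": the same for the moment, N m; "opening": opening from 0.0 (shut) to 1.0 (fully open); "grasp_force": force on a finger pad.
Only numpy, scipy, OpenCV 4.12 (cv2) and the standard library are available. Lean on these libraries where they do the work, as an engineer would, in place of code of your own. Each camera call takes 0.05 s, during which the arm holds its last target. There are 200 camera calls.

## Working session

There is one attempt and no reset: what is moved stays moved. The work goes in short steps, Python scripts to look and compute and a shell command to move; the robot and the scene stay as the last step left them, time stands still between calls to the robot, and variables do not carry over. Pictures are saved under pics/ and viewed, at most 10 in all, crops included, and the job is handed in when it is done.

```bash
mkdir -p pics; python3 - <<'E'
from bench import ctrl
import cv2,numpy as np
np.set_printoptions(precision=4,suppress=True)
print(ctrl.get_obs(), ctrl.tip_extent)
for n in("scene","top"):
    m=ctrl.camera_model(n);print(n,m)
    cv2.imwrite(f"pics/{n}0.png",ctrl.camera(n))
E
```

```text
{'time_s': 0.0, 'q': array([ 1.1067,  0.1815,  1.608 , -0.    ,  1.3538, -0.2063]), 'dq': array([ 0.0011,  0.0007, -0.0002, -0.0008, -0.0009, -0.0003]), 'joint_efforts': array([ -0.0004, -44.4896, -35.1322,  -0.0004,   0.0093,   0.    ]), 'eef_pos': array([0.1464, 0.5555, 0.2414]), 'eef_rot': array([-0.0003,  0.1285,  0.9917, -0.0008]), 'wrist_force': array([ 0.4607, -0.385 ,  1.3501]), 'torque': array([-0.0113,  0.0318, -0.0043]), 'grasp_force': 0.0, 'opening': 1.00058409081021} 0.011
scene {'camera_matrix': array([[440.8425,   0.    , 312.2146],
       [  0.    , 440.8425, 236.4669],
       [  0.    ,   0.    ,   1.    ]]), 'cam_to_world': array([[ 0.539 , -0.6946,  0.4764,  0.993 ],
       [ 0.8422,  0.4523, -0.2935, -0.3005],
       [-0.0116,  0.5594,  0.8288,  0.9138],
       [ 0.    ,  0.    ,  0.    ,  1.    ]])}
top {'camera_matrix': array([[528.1801,   0.    , 310.4389],
       [  0.    , 528.1801, 232.9519],
       [  0.    ,   0.    ,   1.    ]]), 'cam_to_world': array([[-0.0017,  0.9843, -0.1765,  0.3804],
       [-1.    , -0.0031, -0.0073, -0.0626],
       [-0.0077,  0.1765,  0.9843,  1.0952],
       [ 0.    ,  0.    ,  0.    ,  1.    ]])}
```

View pics/top0.png

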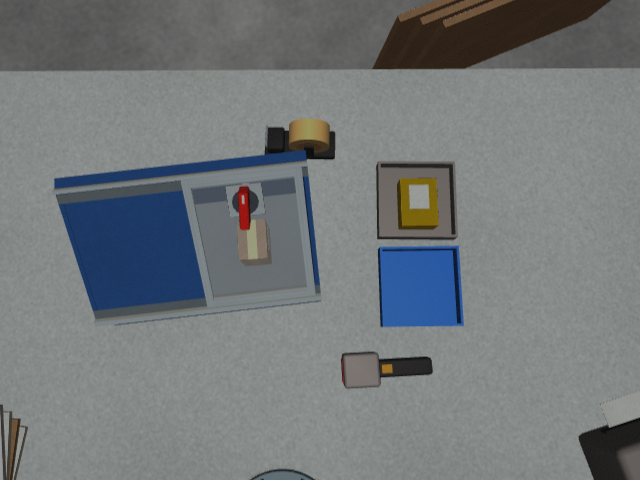

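View pics/scene0.png

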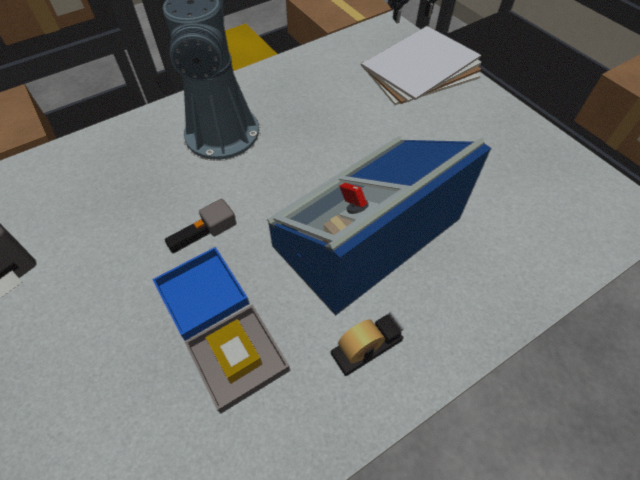

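The top view shows the box (rear rim corners ≈(57,180) and (305,152), front corners ≈(97,322) and (320,299)). The red knob is at (245,205), the parcel at (253,240), the blue tray at (420,287), the grey tray at (417,200), the tape at (300,140) and the scanner at (385,368). The scene view agrees, with the rear-right top corner ≈(334,247) and rear-left ≈(490,148).

```bash
cat > h.py <<'E'
from bench import ctrl
import cv2,numpy as np
from scipy.optimize import least_squares
from scipy.spatial.transform import Rotation as R
np.set_printoptions(precision=4,suppress=True)
def proj(m,P):
    T=np.linalg.inv(m["cam_to_world"]);p=np.atleast_2d(P)@T[:3,:3].T+T[:3,3]
    p=p*[1,-1,-1];u=p@m["camera_matrix"].T;return u[:,:2]/u[:,2:]
def cast(m,uv,z):
    uv=np.atleast_2d(uv);d=np.c_[uv,np.ones(len(uv))]@np.linalg.inv(m["camera_matrix"]).T*[1,-1,-1]
    T=m["cam_to_world"];d=d@T[:3,:3].T;o=T[:3,3];return o+d*((z-o[2])/d[:,2:])
def box(b,P): # drop-box frame -> world, b=x,y,yaw
    return np.atleast_2d(P)@R.from_euler('z',b[2]).as_matrix().T+[b[0],b[1],0]
def pose():
    o=ctrl.get_obs();q=o["eef_rot"];return o["eef_pos"],R.from_quat([*q[1:],q[0]])
def step(pt,Rt,start=None): # total shift (tool frame, mm & fraction) and rotvec
    p,r=start or pose();print("shift mm",r.inv().apply(np.array(pt)-p)*1000,"frac",r.inv().apply(np.array(pt)-p)/.3,"rot deg",np.degrees((r.inv()*Rt).as_rotvec()),"frac",(r.inv()*Rt).as_rotvec()/np.pi)
E
python3 - <<'E'
from h import *
t=cv2.imread("pics/top0.png");s=cv2.imread("pics/scene0.png");mt=ctrl.camera_model("top");ms=ctrl.camera_model("scene")
P=np.array([[.12,.21,.254],[.12,-.21,.254],[-.12,.21,.1],[-.12,-.21,.1]]);ut=np.array([[56,180],[305,152],[97,322],[320,299]])
us=np.array([[490,148],[334,247]])
f=lambda b:np.r_[(proj(mt,box(b,P))-ut).ravel(),(proj(ms,box(b,P[:2]))-us).ravel()]
r=least_squares(f,[.5,.15,0]);print(r.x,r.fun);b=r.x
def mask(im,lo,hi):
    m=cv2.inRange(cv2.cvtColor(im,cv2.COLOR_BGR2HSV),lo,hi)
    return m
k=mask(t,(0,150,100),(8,255,255));k[:, :200]=0;k[:,300:]=0;k[300:]=0
print("red",cv2.minAreaRect(cv2.findNonZero(k)),"pred grip px",proj(mt,box(b,[.03,-.1,.259])))
bl=mask(t,(100,120,60),(125,255,255));bl[:, :360]=0;c=cv2.minAreaRect(cv2.findNonZero(bl));print("tray",c,cast(mt,cv2.boxPoints(c),.035),cast(mt,cv2.boxPoints(c),.035).mean(0))
pc=t[215:270,230:275];cv2.imwrite("pics/p.png",np.hstack([cv2.resize(t[150:310,180:330],None,fx=3.5,fy=3.5,interpolation=2)]))
pm=mask(t,(5,30,60),(35,255,255));pm[:,:225]=0;pm[:,285:]=0;pm[:210]=0;pm[280:]=0;c=cv2.minAreaRect(cv2.findNonZero(pm));print("parcel",c,cast(mt,cv2.boxPoints(c),.108))
E
```

```text
[0.5263 0.1467 0.0964] [-1.559  -2.2788  1.9339  1.2702 -0.8545  2.6706  0.5383  3.3167  0.9036
 -1.9649  1.9454  5.8776]
red ((243.23757934570312, 208.01380920410156), (42.30986022949219, 9.302913665771484), 86.98721313476562) pred grip px [[244.7626 211.6812]]
tray ((420.743408203125, 285.809814453125), (79.60307312011719, 83.42355346679688), 89.14490509033203) [[ 0.5419 -0.1926  0.035 ]
 [ 0.544  -0.3615  0.035 ]
 [ 0.3851 -0.3555  0.035 ]
 [ 0.383  -0.191   0.035 ]] [ 0.4635 -0.2751  0.035 ]
parcel ((252.3538360595703, 241.83079528808594), (45.892852783203125, 30.76061248779297), 82.87498474121094) [[0.5811 0.0902 0.108 ]
 [0.5884 0.032  0.108 ]
 [0.5009 0.0201 0.108 ]
 [0.4938 0.0774 0.108 ]]
```

View pics/p.png

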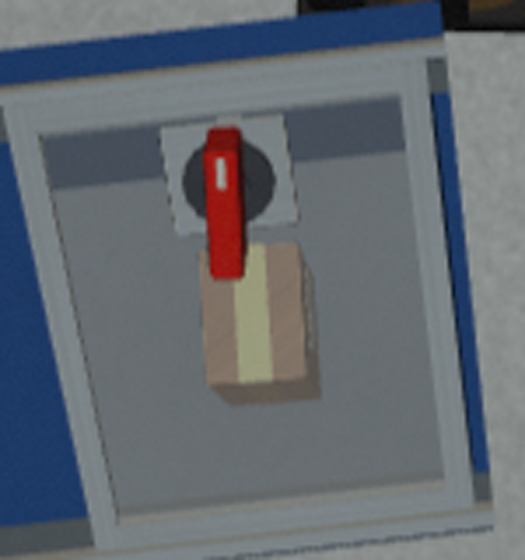

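The crop shows the knob bar running from (245,187) to (245,229), on the top-camera scale, and the parcel's top face centred near (252.3,239.4). Its size, about 75 x 53 mm, matches. I'll go to a tilted hover off the knob.

```bash
cat >> h.py <<'E'
def face(yaw,roll=0): # tool looking into face; roll = clockwise turn about tool z
    z=np.array([.5736,0,-.8192]);y=np.array([0,1,0]);M=np.c_[np.cross(y,z),y,z]
    return R.from_euler('z',yaw)*R.from_matrix(M)*R.from_rotvec([0,0,roll])
def down(yaw): # tool y along world y turned by yaw
    return R.from_euler('z',yaw)*R.from_matrix(np.array([[-1,0,0],[0,1,0],[0,0,-1.]]))
E
python3 - <<'E'
from h import *
mt=ctrl.camera_model("top")
c=cast(mt,[252.3,239.4],.108)[0];print("parcel",c)
b=[.5263,.1467,.0964];Rt=face(b[2]);g=box(b,[.03,-.1,.259])[0];print("knob",g)
h=g-Rt.as_matrix()[:,2]*.16;print("hover",h);step(h,Rt)
print(R.from_euler('z',-b[2]).apply(c-[b[0],b[1],0]))
E
```

```text
parcel [0.5454 0.055  0.108 ]
knob [0.5658 0.0501 0.259 ]
hover [0.4744 0.0412 0.3901]
shift mm [-448.3008 -413.9297 -148.0953] frac [-1.4943 -1.3798 -0.4937] rot deg [ -6.2788 -34.6616 -19.633 ] frac [-0.0349 -0.1926 -0.1091]
[ 0.0102 -0.0931  0.108 ]
```

```bash
python3 -m handwheel '[[0,0,0,0,0,-0.165,1],[0,0,0,0,0,-0.165,1],[0,0,0,0,0,-0.165,1],[0,0,0,-0.115,-0.106,0,1],[0,0,0,-0.115,-0.106,0,1],[0,0,0,-0.115,-0.106,0,1],[0,0,0,-0.115,-0.106,0,1],[0,0,0,-0.115,-0.106,0,1]]' && python3 -m handwheel '[[0,0,0,-0.115,-0.106,0,1],[0,0,0,-0.115,-0.106,0,1],[0,0,0,-0.115,-0.106,0,1],[0,0,0,-0.115,-0.106,0,1],[0,0,0,-0.115,-0.106,0,1],[0,0,0,-0.115,-0.106,0,1],[0,0,0,-0.115,-0.106,0,1],[0,0,0,-0.115,-0.106,0,1]]' && python3 -m handwheel '[[-0.007,-0.0385,-0.0218,0,0,0,1],[-0.007,-0.0385,-0.0218,0,0,0,1],[-0.007,-0.0385,-0.0218,0,0,0,1],[-0.007,-0.0385,-0.0218,0,0,0,1],[-0.007,-0.0385,-0.0218,0,0,0,1],[0,0,0,0,0,0,1],[0,0,0,0,0,0,1],[0,0,0,0,0,0,1]]'
python3 - <<'E'
from h import *
m=ctrl.camera_model("wrist");im=ctrl.camera("wrist");cv2.imwrite("pics/w1.png",im);np.savez("w1.npz",K=m["camera_matrix"],T=m["cam_to_world"])
b=[.5263,.1467,.0964];Rt=face(b[2]);g=box(b,[.03,-.1,.259])[0];step(g-Rt.as_matrix()[:,2]*.16,Rt)
print(m, "pred",proj(m,box(b,[[.03,-.1,.259],[.1,-.21,.254],[-.12,-.21,.1]])))
E
```

```text
time_s: 0.9
eef_pos: [0.2732, 0.3566, 0.3905]
eef_rot: [-0.0, 0.128, 0.992, -0.0]
wrist_force: [0.3, -0.4, 0.2]
opening: 1.0
grasp_force: 0.0
time_s: 1.7
eef_pos: [0.4754, 0.0401, 0.3906]
eef_rot: [-0.0, 0.129, 0.992, 0.0]
wrist_force: [0.3, 0.1, 0.1]
opening: 0.999
grasp_force: 0.0
time_s: 2.5
eef_pos: [0.4755, 0.0417, 0.3919]
eef_rot: [0.3, -0.045, 0.953, 0.015]
wrist_force: [0.7, -0.3, -0.0]
opening: 1.0
grasp_force: 0.0
shift mm [ 2.0591 -0.493   0.6975] frac [ 0.0069 -0.0016  0.0023] rot deg [ 0.0657 -0.0014 -0.0924] frac [ 0.0004 -0.     -0.0005]
{'camera_matrix': array([[388.4531,   0.    , 318.6975],
       [  0.    , 388.4531, 233.075 ],
       [  0.    ,   0.    ,   1.    ]]), 'cam_to_world': array([[-0.0952, -0.6255, -0.7744,  0.3434],
       [ 0.9955, -0.0588, -0.0749,  0.0293],
       [ 0.0013, -0.778 ,  0.6282,  0.4608],
       [ 0.    ,  0.    ,  0.    ,  1.    ]])} pred [[317.7388 211.4897]
 [198.6606 258.6366]
 [166.5924 -87.9044]]
```

View pics/w1.png

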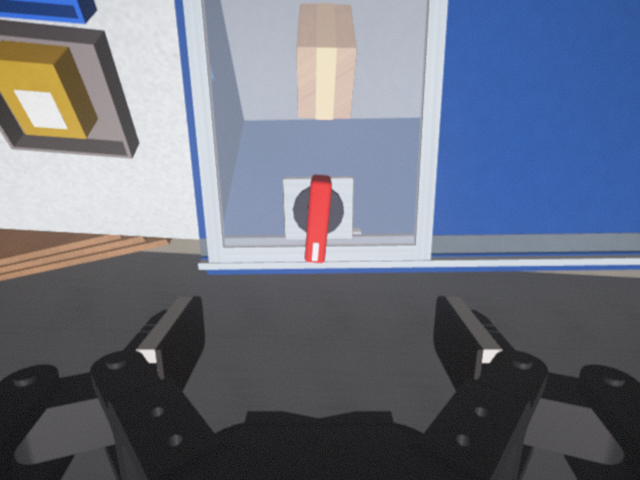

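The wrist view, seen from below, shows the knob bar from (320,176) to (316,262), the disc centre near (318,208), and the hatch frame edges and rear rim nearly level, so the yaw is good. Next I'll cast these onto the face planes.

```bash
cat >> h.py <<'E'
def castface(m,uv,b,hgt): # ray onto plane hgt above the hatch outer surface -> box frame
    n=np.array([-.5736,0,.8192]);p0=np.array([.03,-.1,.259])+n*(hgt-.034)
    A=R.from_euler('z',-b[2]).as_matrix();o=A@(m["cam_to_world"][:3,3]-[b[0],b[1],0])
    a=cast(m,uv,0);d=(a-[b[0],b[1],0])@A.T-o;return o+d*(((p0-o)@n)/(d@n))[:,None]
E
python3 - <<'E'
from h import *
z=np.load("w1.npz");m=dict(camera_matrix=z["K"],cam_to_world=z["T"]);b=[.5263,.1467,.0964]
im=cv2.imread("pics/w1.png");h=cv2.cvtColor(im,cv2.COLOR_BGR2HSV)
r=cv2.inRange(h,(0,150,90),(8,255,255))|cv2.inRange(h,(172,150,90),(180,255,255));r[290:]=0
pts=cv2.findNonZero(r)[:,0];
for v in(178,185,190,195,200,210,220,230,240,250,258):
    x=pts[pts[:,1]==v,0];print(v,x.min(),x.max(),im[v,x.min()+4:x.max()-3].mean(0).astype(int))
g=cv2.cvtColor(im,cv2.COLOR_BGR2GRAY)
d=((g<75)&(h[...,1]<90)).astype(np.uint8);d[:175]=0;d[240:]=0;d[:,:288]=0;d[:,350:]=0
q=cv2.findNonZero(d)[:,0];print("disc",q.min(0),q.max(0));
u=[(q[:,0].min()+q[:,0].max())/2,(q[:,1].min()+q[:,1].max())/2];print(u,castface(m,u,b,.009), "expect",np.array([.03,-.1,.259])-np.array([-.5736,0,.8192])*.025)
for v,w in(((320.5,190),(316,262)),):
    P=castface(m,[v,w],b,.05);D=P[1]-P[0];print(P,np.linalg.norm(D),"bar angle clockwise",np.degrees(np.arctan2(-D[1],D@[.8192,0,.5736])))
print("frame outer edges",castface(m,[[192,100],[448,50],[209,262],[430,262]],b,0))
E
```

```text
Traceback (most recent call last):
ValueError: zero-size array to reduction operation minimum which has no identity
```

```bash
python3 - <<'E'
from h import *
z=np.load("w1.npz");m=dict(camera_matrix=z["K"],cam_to_world=z["T"]);b=[.5263,.1467,.0964]
im=cv2.imread("pics/w1.png");h=cv2.cvtColor(im,cv2.COLOR_BGR2HSV)
r=cv2.inRange(h,(0,150,90),(8,255,255))|cv2.inRange(h,(172,150,90),(180,255,255));r[290:]=0;r[:,:280]=0;r[:,360:]=0
pts=cv2.findNonZero(r)[:,0];print(pts.min(0),pts.max(0))
for v in(178,185,190,195,200,210,220,230,240,250,258):
    x=pts[pts[:,1]==v,0]
    if len(x):print(v,x.min(),x.max(),im[v,x.min()+4:x.max()-3].mean(0).astype(int))
g=cv2.cvtColor(im,cv2.COLOR_BGR2GRAY)
d=((g<75)&(h[...,1]<90)).astype(np.uint8);d[:175]=0;d[240:]=0;d[:,:288]=0;d[:,350:]=0
q=cv2.findNonZero(d)[:,0];print("disc",q.min(0),q.max(0));
u=[(q[:,0].min()+q[:,0].max())/2,(q[:,1].min()+q[:,1].max())/2];print(u,castface(m,u,b,.009), "expect",np.array([.03,-.1,.259])-np.array([-.5736,0,.8192])*.025)
for v,w in(((320.5,190),(316,262)),):
    P=castface(m,[v,w],b,.05);D=P[1]-P[0];print(P,np.linalg.norm(D),"bar angle clockwise",np.degrees(np.arctan2(-D[1],D@[.8192,0,.5736])))
print("frame outer edges",castface(m,[[192,100],[448,50],[209,262],[430,262]],b,0))
E
```

```text
[306 180] [330 261]
185 311 330 [ 78  78 237]
190 311 330 [ 80  79 239]
195 310 330 [ 80  80 238]
200 310 329 [ 81  81 239]
210 309 328 [ 81  82 239]
220 308 327 [ 84  84 239]
230 307 326 [ 85  85 239]
240 307 325 [ 86  87 239]
250 306 324 [176 173 240]
258 306 323 [186 182 240]Traceback (most recent call last):
  File "<stdin>", line 11, in <module>
TypeError: 'NoneType' object is not subscriptable
```

```bash
python3 - <<'E'
from h import *
z=np.load("w1.npz");m=dict(camera_matrix=z["K"],cam_to_world=z["T"]);b=[.5263,.1467,.0964]
P=castface(m,[[320.7,181],[314.4,262]],b,.05);D=P[1]-P[0];print(P,P.mean(0)-np.array([-.5736,0,.8192])*.016,np.linalg.norm(D),"bar cw deg",np.degrees(np.arctan2(-D[1],D@[.8192,0,.5736])))
print("disc",castface(m,[318,208],b,.009), "expect",np.array([.03,-.1,.259])-np.array([-.5736,0,.8192])*.025)
print("frame outer edges",castface(m,[[192,100],[448,50],[209,262],[430,262]],b,0))
mt=ctrl.camera_model("top")
E
```

```text
[[-0.0005 -0.0978  0.2572]
 [ 0.05   -0.1026  0.2925]] [ 0.0339 -0.1002  0.2618] 0.06182626811184136 bar cw deg 4.448400408576737
disc [[ 0.0466 -0.0998  0.2401]] expect [ 0.0443 -0.1     0.2385]
frame outer edges [[-0.0189 -0.2002  0.1832]
 [-0.0486  0.0008  0.1624]
 [ 0.0937 -0.1977  0.2621]
 [ 0.094   0.0005  0.2623]]
```

```bash
python3 - <<'E'
from h import *
b=[.5293,.1467,.0964];Rt=face(b[2],np.radians(4.4));g=box(b,[.03,-.1,.259])[0];step(g+Rt.as_matrix()[:,2]*.006,Rt)
E
```

```text
shift mm [ -0.3915  -0.9702 168.4098] frac [-0.0013 -0.0032  0.5614] rot deg [ 0.0656 -0.0039  4.3076] frac [ 0.0004 -0.      0.0239]
```

```bash
python3 -m handwheel '[[0,0,0.024,-0.0013,-0.0032,0.11,1],[0,0,0,0,0,0.12,1],[0,0,0,0,0,0.12,1],[0,0,0,0,0,0.11,1],[0,0,0,0,0,0.06,1],[0,0,0,0,0,0.0414,1],[0,0,0,0,0,0,1],[0,0,0,0,0,0,0.6]]' && python3 -m handwheel '[[0,0,0,0,0,0,0.4],[0,0,0,0,0,0,0.1],[0,0,0,0,0,0,0],[0,0,0,0,0,0,0],[0,0,0,0,0,0,0],[0,0,0,0,0,0,0],[0,0,0,0,0,0,0],[0,0,0,0,0,0,0]]'
```

```text
time_s: 3.35
eef_pos: [0.572, 0.0509, 0.253]
eef_rot: [0.299, -0.01, 0.954, 0.027]
wrist_force: [0.5, -0.9, 0.2]
opening: 0.856
grasp_force: 0.0
time_s: 4.15
eef_pos: [0.5716, 0.0506, 0.2539]
eef_rot: [0.3, -0.01, 0.953, 0.027]
wrist_force: [-6.8, 0.0, 5.8]
opening: 0.177
grasp_force: 58.5
```

```bash
python3 -m handwheel '[[0,0,0.04,0,0,0,0],[0,0,0.04,0,0,0,0],[0,0,0.04,0,0,0,0],[0,0,0.04,0,0,0,0],[0,0,0.04,0,0,0,0],[0,0,0.04,0,0,0,0],[0,0,0.04,0,0,0,0],[0,0,0.04,0,0,0,0]]' && python3 -m handwheel '[[0,0,0.04,0,0,0,0],[0,0,0.04,0,0,0,0],[0,0,0.04,0,0,0,0],[0,0,0.032,0,0,0,0],[0,0,0,0,0,0,0],[0,0,0,0,0,0,0],[0,0,0,0,0,0,0],[0,0,0,0,0,0,0]]'
python3 - <<'E'
from h import *
o=ctrl.get_obs();print(o["torque"],o["q"],pose()[1].as_matrix()[:,2])
b=[.5293,.1467,.0964];p,r=pose()
print("roll deg",np.degrees((face(b[2]).inv()*r).as_rotvec()))
step(p+R.from_euler('z',b[2]).apply([0,.195,0]),r)
E
```

```text
time_s: 4.95
eef_pos: [0.5724, 0.0528, 0.2548]
eef_rot: [0.25, 0.453, 0.839, 0.171]
wrist_force: [5.8, 13.9, 2.3]
opening: 0.179
grasp_force: 58.3
time_s: 5.75
eef_pos: [0.5734, 0.053, 0.2556]
eef_rot: [0.204, 0.636, 0.709, 0.226]
wrist_force: [11.4, 15.6, 1.5]
opening: 0.178
grasp_force: 58.6
[ 2.1772 -1.2265  1.4315] [-0.2145 -0.1955  2.0725  0.2893  0.692  -0.4918] [ 0.5759  0.0608 -0.8152]
roll deg [-0.5342 -0.0781 89.4177]
shift mm [194.9874   1.9765   0.9962] frac [0.65   0.0066 0.0033] rot deg [0. 0. 0.] frac [0. 0. 0.]
```

```bash
python3 -m handwheel '[[0,0,0,0.02,0,0,0],[0,0,0,0.05,0.0005,0.0003,0],[0,0,0,0.06,0.0006,0.0003,0],[0,0,0,0.06,0.0006,0.0003,0],[0,0,0,0.06,0.0006,0.0003,0],[0,0,0,0.06,0.0006,0.0003,0],[0,0,0,0.06,0.0006,0.0003,0],[0,0,0,0,0,0,0]]'; python3 - <<'E'
from h import *
o=ctrl.get_obs();print(o["torque"],o["q"])
E
```

```text
time_s: 6.55
eef_pos: [0.5612, 0.1632, 0.2555]
eef_rot: [0.204, 0.636, 0.71, 0.224]
wrist_force: [-13.6, 0.1, 16.0]
opening: 0.174
grasp_force: 62.9
[0.2602 0.9639 0.1061] [ 0.0701 -0.1603  2.0425  0.0307  0.6443 -0.059 ]
```

```bash
python3 -m handwheel '[[0,0,0,0.02,0,-0.004,0],[0,0,0,0.05,0.0005,0,0],[0,0,0,0.06,0.0006,0,0],[0,0,0,0.06,0.0006,0,0],[0,0,0,0.05,0.0006,0,0],[0,0,0,0.03,0.0006,0,0],[0,0,0,0.02,0,0,0],[0,0,0,0,0,0,0]]'; python3 - <<'E'
from h import *
o=ctrl.get_obs();print(o["torque"],o["q"])
cv2.imwrite("pics/top1.png",ctrl.camera("top")[130:340,30:340])
E
```

```text
time_s: 7.35
eef_pos: [0.5517, 0.2475, 0.2556]
eef_rot: [0.204, 0.636, 0.71, 0.222]
wrist_force: [-12.9, -7.5, 14.1]
opening: 0.174
grasp_force: 63.0
[-0.7583  0.9204 -0.2651] [ 0.2797 -0.0852  1.9751 -0.1729  0.6537  0.2752]
```

View pics/top1.png

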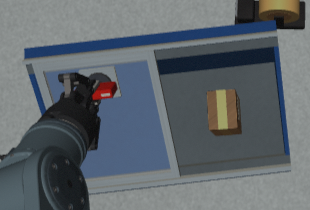

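The hatch is fully open (195.7 mm travelled, with light stop force) and the parcel is bared. I'll release and retreat, then measure the parcel.

```bash
python3 -m handwheel '[[0,0,0,0,0,0,0.3],[0,0,0,0,0,0,0.6],[0,0,0,0,0,0,1],[0,0,0,0,0,0,1],[0,0,0,0,0,-0.04,1],[0,0,0,0,0,-0.1,1],[0,0,0,0,0,-0.16,1],[0,0,0,0,0,-0.16,1]]'; python3 -m handwheel '[[0,0,0,0,0,-0.16,1],[0,0,0,0,0,0,1],[0,0,-0.045,0,0,0,1],[0,0,-0.045,0,0,0,1],[0,0,-0.045,0,0,0,1],[0,0,-0.045,0,0,0,1],[0,0,-0.045,0,0,0,1],[0,0,-0.045,0,0,0,1]]'
python3 - <<'E'
from h import *
t=ctrl.camera("top");cv2.imwrite("pics/top2f.png",t);cv2.imwrite("pics/top2.png",cv2.resize(t[150:310,100:330],None,fx=3.4,fy=3.4,interpolation=2))
h=cv2.cvtColor(t,cv2.COLOR_BGR2HSV);mt=ctrl.camera_model("top")
pm=cv2.inRange(h,(5,50,50),(35,255,255));pm[:,:225]=0;pm[:,285:]=0;pm[:205]=0;pm[280:]=0
c=cv2.minAreaRect(cv2.findNonZero(pm));print(c,cast(mt,cv2.boxPoints(c),.108))
E
```

```text
time_s: 8.2
eef_pos: [0.4712, 0.2393, 0.3675]
eef_rot: [0.203, 0.637, 0.71, 0.222]
wrist_force: [1.1, 0.4, 0.6]
opening: 1.002
grasp_force: 0.0
time_s: 9.0
eef_pos: [0.445, 0.2369, 0.4059]
eef_rot: [0.277, 0.286, 0.91, 0.118]
wrist_force: [0.5, 0.3, -0.1]
opening: 1.0
grasp_force: 0.0
((253.4591522216797, 241.84629821777344), (45.66090774536133, 32.62385177612305), 86.42366790771484) [[0.5829 0.0873 0.108 ]
 [0.5866 0.0252 0.108 ]
 [0.4991 0.0187 0.108 ]
 [0.4954 0.0799 0.108 ]]
```

View pics/top2.png

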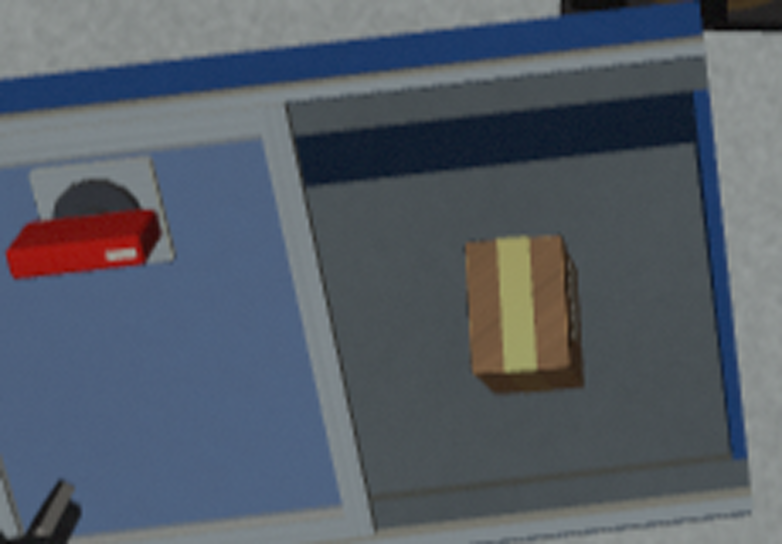

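The bar now lies level across the face and the hatch is open. In the crop the parcel's top face corners are (466,243), (560,235), (568,368) and (474,376).

```bash
python3 - <<'E'
from h import *
mt=ctrl.camera_model("top")
P=cast(mt,np.array([[466,243],[560,235],[568,368],[474,376]])/3.4+[100,150],.108);c=P.mean(0)
d=P[0]+P[1]-P[2]-P[3];yaw=np.arctan2(d[1],d[0]);print(c,np.linalg.norm(P[0]-P[1]),np.linalg.norm(P[1]-P[2]),np.degrees(yaw), R.from_euler('z',-.0964).apply(c-[.5293,.1467,0]))
step([c[0],c[1],.33],down(yaw))
E
```

```text
[0.5448 0.0555 0.108 ] 0.05292296238778127 0.07544214235455907 4.4121211766931685 [ 0.0066 -0.0923  0.108 ]
shift mm [-140.3503 -130.6925  108.8454] frac [-0.4678 -0.4356  0.3628] rot deg [ 12.6088  33.3836 -37.6388] frac [ 0.07    0.1855 -0.2091]
```

```bash
python3 -m handwheel '[[0.01,0.0265,-0.0299,0,0,0,1],[0.01,0.0265,-0.0299,0,0,0,1],[0.01,0.0265,-0.0299,0,0,0,1],[0.01,0.0265,-0.0299,0,0,0,1],[0.01,0.0265,-0.0299,0,0,0,1],[0.01,0.0265,-0.0299,0,0,0,1],[0.01,0.0265,-0.0299,0,0,0,1],[0,0,0,0,0,0,1]]';python3 - <<'E'
from h import *
step([.5448,.0555,.33],down(np.radians(4.4)))
E
```

```text
time_s: 9.85
eef_pos: [0.4463, 0.2371, 0.4049]
eef_rot: [-0.002, -0.033, 0.999, 0.003]
wrist_force: [0.0, 0.8, 0.2]
opening: 1.0
grasp_force: 0.0
shift mm [ -86.5941 -188.0998   73.4595] frac [-0.2886 -0.627   0.2449] rot deg [ 0.371  -0.178  -0.6444] frac [ 0.0021 -0.001  -0.0036]
```

```bash
python3 -m handwheel '[[0.002,-0.001,-0.0036,-0.0577,-0.1254,0,1],[0,0,0,-0.0577,-0.1254,0,1],[0,0,0,-0.0577,-0.1254,0,1],[0,0,0,-0.0577,-0.1254,0,1],[0,0,0,-0.0577,-0.1254,0,1],[0,0,0,0,0,0.12,1],[0,0,0,0,0,0.12,1],[0,0,0,0,0,0,1]]';python3 - <<'E'
from h import *
step([.5448,.0555,.077],down(np.radians(4.4)))
m=ctrl.camera_model("wrist");cv2.imwrite("pics/w2.png",ctrl.camera("wrist"))
print(proj(m,[[.5448,.0555,.108]]))
E
```

```text
time_s: 10.65
eef_pos: [0.5432, 0.0561, 0.3285]
eef_rot: [-0.002, -0.037, 0.999, 0.001]
wrist_force: [-0.2, -0.7, -0.4]
opening: 1.002
grasp_force: 0.0
shift mm [ -2.7217  -1.4314 251.4675] frac [-0.0091 -0.0048  0.8382] rot deg [ 0.1598 -0.2766 -0.1448] frac [ 0.0009 -0.0015 -0.0008]
[[317.0817 202.5966]]
```

View pics/w2.png

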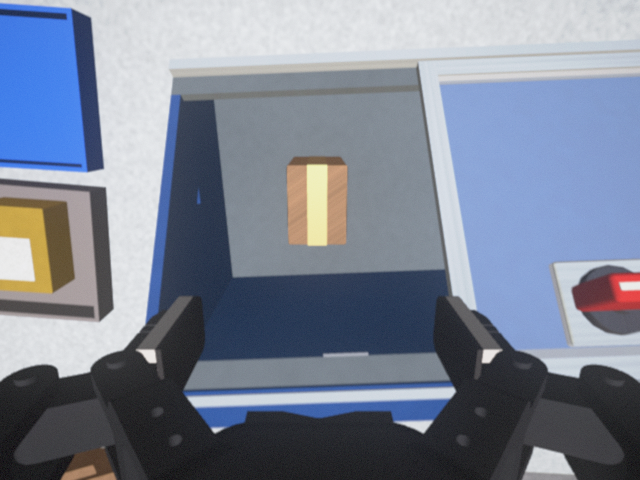

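The parcel's top centre is at (317,205) against a predicted (317,203), and the fingers line up with it. I'll descend and grip.

```bash
python3 -m handwheel '[[0.0009,-0.0015,-0.0008,-0.0091,-0.0048,0.08,1],[0,0,0,0,0,0.11,1],[0,0,0,0,0,0.11,1],[0,0,0,0,0,0.11,1],[0,0,0,0,0,0.11,1],[0,0,0,0,0,0.11,1],[0,0,0,0,0,0.11,1],[0,0,0,0,0,0,1]]';python3 -m handwheel '[[0,0,0,0,0,0.06,1],[0,0,0,0,0,0.038,1],[0,0,0,0,0,0,1],[0,0,0,0,0,0,0.7],[0,0,0,0,0,0,0.3],[0,0,0,0,0,0,0.3],[0,0,0,0,0,0,0],[0,0,0,0,0,0,0]]';python3 -m handwheel '[[0,0,0,0,0,0,0],[0,0,0,0,0,0,0],[0,0,0,0,0,0,0],[0,0,0,0,0,-0.01,0],[0,0,0,0,0,-0.03,0],[0,0,0,0,0,-0.05,0],[0,0,0,0,0,-0.05,0],[0,0,0,0,0,0,0]]'
```

```text
time_s: 11.5
eef_pos: [0.549, 0.0553, 0.1099]
eef_rot: [0.002, -0.04, 0.999, -0.0]
wrist_force: [-1.4, 0.3, -1.2]
opening: 1.002
grasp_force: 0.0
time_s: 12.3
eef_pos: [0.5521, 0.0548, 0.084]
eef_rot: [0.005, -0.04, 0.999, -0.001]
wrist_force: [-1.0, 1.8, 6.1]
opening: 0.634
grasp_force: 63.9
time_s: 13.1
eef_pos: [0.5528, 0.0545, 0.1278]
eef_rot: [0.007, -0.041, 0.999, -0.001]
wrist_force: [0.1, 0.7, -2.6]
opening: 0.64
grasp_force: 63.9
```

```bash
python3 -m handwheel '[[0,0,0,0,0,-0.08,0],[0,0,0,0,0,-0.12,0],[0,0,0,0,0,-0.13,0],[0,0,0,0,0,-0.13,0],[0,0,0,0,0,-0.13,0],[0,0,0,0,0,-0.13,0],[0,0,0,0,0,-0.12,0],[0,0,0,0,0,-0.04,0]]';python3 - <<'E'
from h import *
mt=ctrl.camera_model("top");t=cv2.imread("pics/top2f.png");bl=cv2.inRange(cv2.cvtColor(t,cv2.COLOR_BGR2HSV),(100,120,60),(125,255,255));bl[:,:360]=0
c=cv2.boxPoints(cv2.minAreaRect(cv2.findNonZero(bl)));print(cast(mt,c,.035),cast(mt,c,.035).mean(0))
o=ctrl.get_obs();print(o["grasp_force"],o["opening"],o["wrist_force"],o["q"])
step([.463,-.272,.385],down(np.radians(0)))
cv2.imwrite("pics/s2.png",ctrl.camera("scene"))
E
```

```text
time_s: 13.9
eef_pos: [0.5497, 0.0549, 0.3932]
eef_rot: [0.008, -0.04, 0.999, -0.001]
wrist_force: [0.8, 0.0, -3.2]
opening: 0.64
grasp_force: 64.9
[[ 0.5411 -0.1913  0.035 ]
 [ 0.5438 -0.3609  0.035 ]
 [ 0.3851 -0.3555  0.035 ]
 [ 0.3824 -0.1903  0.035 ]] [ 0.4631 -0.2745  0.035 ]
64.86646771430969 0.6396225771424003 [ 0.8498  0.0151 -3.1677] [-0.1151  0.036   1.4667 -0.0003  1.6232 -1.767 ]
shift mm [ 112.9501 -318.82      7.4926] frac [ 0.3765 -1.0627  0.025 ] rot deg [-0.155   0.883   4.6415] frac [-0.0009  0.0049  0.0258]
```

View pics/s2.png

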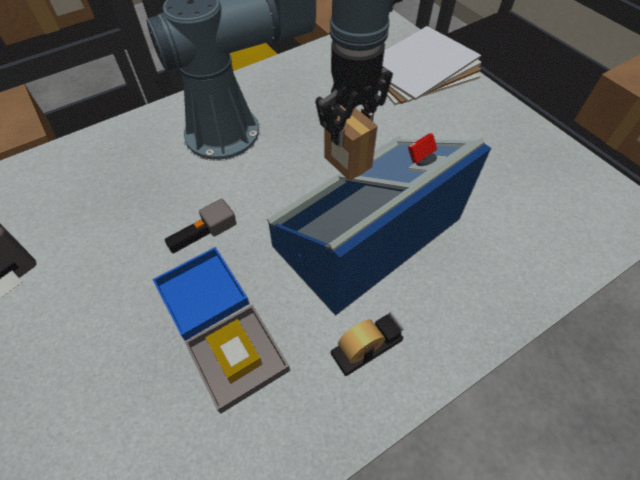

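The scene view shows the parcel held upright above the box at (350,145), with the hatch open. I'll carry it to the tray centre, about (0.463,-0.276).

```bash
python3 -m handwheel '[[0,0,0,0.02,-0.06,0,0],[0,0,0,0.04,-0.12,0,0],[0,0,0,0.045,-0.14,0,0],[0,0,0,0.05,-0.14,0,0],[0,0,0,0.05,-0.14,0,0],[0,0,0,0.05,-0.14,0,0],[0,0,0,0.05,-0.14,0,0],[0,0,0,0.045,-0.12,0,0]]';python3 -m handwheel '[[0,0,0,0.027,-0.07,0,0],[-0.0009,0.0049,0.0258,0,0,0,0],[0,0,0,0,0,0.1,0],[0,0,0,0,0,0.12,0],[0,0,0,0,0,0.12,0],[0,0,0,0,0,0.12,0],[0,0,0,0,0,0.12,0],[0,0,0,0,0,0,0]]';python3 - <<'E'
from h import *
print(ctrl.get_obs()["grasp_force"]);step([.463,-.276,.081],down(0))
cv2.imwrite("pics/s3.png",ctrl.camera("scene")[120:440,40:440])
E
```

```text
time_s: 14.75
eef_pos: [0.4666, -0.254, 0.3852]
eef_rot: [0.003, -0.04, 0.999, 0.0]
wrist_force: [0.9, 0.5, -3.7]
opening: 0.637
grasp_force: 64.7
time_s: 15.55
eef_pos: [0.4564, -0.2702, 0.2062]
eef_rot: [-0.009, 0.0, 1.0, 0.006]
wrist_force: [-1.2, 0.8, -3.0]
opening: 0.632
grasp_force: 65.0
65.00011324882507
shift mm [ -8.8348  -7.131  125.0152] frac [-0.0294 -0.0238  0.4167] rot deg [ 0.6308 -1.0342 -0.0121] frac [ 0.0035 -0.0057 -0.0001]
```

View pics/s3.png

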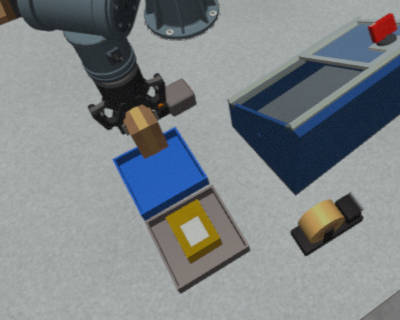

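The parcel is held above the blue tray and everything else is undisturbed. I'll correct the offset and lower it slowly.

```bash
python3 -m handwheel '[[0.0035,-0.0057,0,-0.0294,-0.0238,0,0],[0,0,0,0,0,0.06,0],[0,0,0,0,0,0.09,0],[0,0,0,0,0,0.09,0],[0,0,0,0,0,0.06,0],[0,0,0,0,0,0.03,0],[0,0,0,0,0,0.02,0],[0,0,0,0,0,0,0]]';python3 - <<'E'
from h import *
o=ctrl.get_obs();print(o["wrist_force"],o["q"]);step([.463,-.276,.081],down(0))
E
```

```text
time_s: 16.4
eef_pos: [0.4711, -0.2827, 0.1098]
eef_rot: [0.006, 0.0, 1.0, -0.006]
wrist_force: [0.3, -0.4, -2.9]
opening: 0.64
grasp_force: 65.2
[ 0.2905 -0.3716 -2.8541] [-0.7566  0.2727  1.7884 -0.      1.0642 -2.3274]
shift mm [ 8.4117  7.0478 28.6485] frac [0.028  0.0235 0.0955] rot deg [-0.6391  0.6753 -0.0005] frac [-0.0036  0.0038 -0.    ]
```

```bash
python3 -m handwheel '[[-0.0018,0.002,0,0.02,0.016,0.01,0],[0,0,0,0,0,0.015,0],[0,0,0,0,0,0.015,0],[0,0,0,0,0,0.015,0],[0,0,0,0,0,0.01,0],[0,0,0,0,0,0.01,0],[0,0,0,0,0,0,0],[0,0,0,0,0,0,0]]';python3 - <<'E'
from h import *
step([.463,-.276,.081],down(0))
E
```

```text
time_s: 17.2
eef_pos: [0.4645, -0.2774, 0.0863]
eef_rot: [0.002, 0.0, 1.0, -0.002]
wrist_force: [-0.8, 0.6, -2.8]
opening: 0.635
grasp_force: 65.2
shift mm [1.5224 1.4128 5.336 ] frac [0.0051 0.0047 0.0178] rot deg [-0.2443  0.2373 -0.    ] frac [-0.0014  0.0013 -0.    ]
```

Still carrying about 2.8 N, so not in contact yet. I'll inch down 1 mm per row.

```bash
python3 -m handwheel '[[-0.0014,0.0013,0,0,0,0.0035,0],[0,0,0,0,0,0.0035,0],[0,0,0,0,0,0.0035,0],[0,0,0,0,0,0.003,0],[0,0,0,0,0,0,0],[0,0,0,0,0,0,0],[0,0,0,0,0,0,0],[0,0,0,0,0,0,0]]'
```

```text
time_s: 18.0
eef_pos: [0.4645, -0.2774, 0.0824]
eef_rot: [0.0, 0.0, 1.0, 0.0]
wrist_force: [0.5, -0.4, -3.5]
opening: 0.635
grasp_force: 65.2
```

```bash
python3 -m handwheel '[[0,0,0,0,0,0.003,0],[0,0,0,0,0,0.003,0],[0,0,0,0,0,0,0],[0,0,0,0,0,0,0],[0,0,0,0,0,0,0],[0,0,0,0,0,0,0],[0,0,0,0,0,0,0],[0,0,0,0,0,0,0]]'
```

```text
time_s: 18.8
eef_pos: [0.4646, -0.2775, 0.0813]
eef_rot: [0.0, -0.0, 1.0, -0.0]
wrist_force: [-2.6, 2.1, 6.3]
opening: 0.635
grasp_force: 66.1
```

Contact: the force has gone from -3 to +6 N. I'll release gently and then rise.

```bash
python3 -m handwheel '[[0,0,0,0,0,0,0.7],[0,0,0,0,0,0,0.75],[0,0,0,0,0,0,0.85],[0,0,0,0,0,0,0.95],[0,0,0,0,0,0,1],[0,0,0,0,0,0,1],[0,0,0,0,0,-0.03,1],[0,0,0,0,0,-0.06,1]]';python3 -m handwheel '[[0,0,0,0,0,-0.1,1],[0,0,0,0,0,-0.12,1],[0,0,0,0,0,-0.12,1],[0,0,0,0,0,-0.12,1],[0,0,0,0,0,-0.12,1],[0,0,0,0,0,-0.12,1],[0,0,0,0,0,0,1],[0,0,0,0,0,0,1]]';python3 - <<'E'
from h import *
cv2.imwrite("pics/s4.png",ctrl.camera("scene"))
E
```

```text
time_s: 19.6
eef_pos: [0.4636, -0.2766, 0.1069]
eef_rot: [-0.001, 0.0, 1.0, 0.001]
wrist_force: [0.9, 1.1, -0.1]
opening: 0.999
grasp_force: 0.0
time_s: 20.4
eef_pos: [0.4647, -0.2776, 0.319]
eef_rot: [0.001, -0.0, 1.0, -0.001]
wrist_force: [0.4, -1.0, 0.0]
opening: 1.0
grasp_force: 0.0
```

View pics/s4.png

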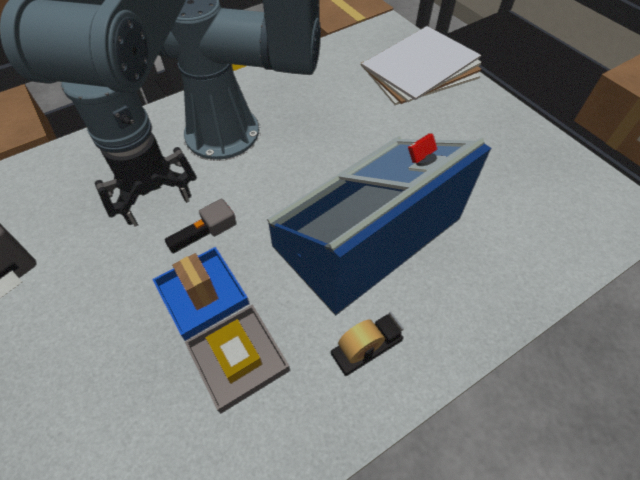

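The parcel stands upright in the blue tray at (197,280). The hatch is open, the bystanders have not moved, and the gripper is clear.

```bash
python3 -c "
from bench import ctrl
print(ctrl.hand_in())"
```

```text
the job is handed in; nothing more can be done
None
```

I turned the latch a quarter turn, slid the hatch fully open and left it open, and set the parcel down gently, upright, in the blue tray; the job is handed in at about 20 s on the robot's clock, with no verdict returned.

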